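# Tap the specimen clamp's wedge home

### The arm

A 7-joint arm with a two-finger parallel gripper is mounted at the origin on the work surface. World frame = base frame: x ahead of the robot, y to its left, z up, the work surface at z = 0. Lengths are in m, angles in rad, forces in N, time in s.
With the tool pointing down it reaches from about 0.4 to 0.875 m from the base axis. Payload 19.3 kg.
Tool frame: the origin (TCP) lies at the very end of the fingers, on their centre line; the grasp point (between the pads) lies 19 mm behind it; z points along the fingers, y is the line along which they close (so a half turn about z gives the same grasp; the last joint's range is limited). The gripper opens to 85 mm and grips with 20 to 120 N. Pads are 22 mm wide; open, the fingers measure 114 mm over their backs; the gripper's body (76 mm by 85 mm) begins 54 mm behind the grasp point. The pads swing forward as they close: fully open they stand 13 mm farther back than shut.
Start: joints at [-1.36, 0.521, -0.036, 1.599, 0.021, 1.021, -0.113], TCP at [0.173, 0.601, 0.231] pointing down, gripper open.
Joint ranges: [-2.91, 2.91], [-0.3, 2.13], [-1.5, 1.42], [0.17, 2.43], [-1.26, 4.41], [0.16, 1.93], [-2.52, 2.52]. Speed limits (rad/s): [1.89, 1.89, 2.39, 2.39, 3.01, 3.01, 3.01].

### API

Orientations are given as [roll, pitch, yaw] about the fixed x, y, z axes, in that order (R = Rz(yaw) Ry(pitch) Rx(roll)).
In Python, from workcell import bot gives the robot as it stands. The module is installed in compiled form; this text tells all that it offers.
- The arm moves only by the tool apply_moves, never from a script. Its arguments are lists of equal length, an entry for each row: "claw": the finger opening in m, from 0 to 0.0854; "xyz": the shift along the tool's x, y, z in m, a list of three; "twist": the turn, a rotation vector about the tool's x, y, z in rad, a list of three. A call has 1 to 20 rows; each row shifts and turns the commanded pose from where the row before left it, along the tool's axes as they then stand; what a row does not reach is not made up. A row lasts 1/10 s, in which the tool goes at most 50 mm and 8.59 degrees, less where a joint would pass 70% of its speed; a pose out of reach is approached as far as the arm can. A call with a gripper value outside its range is refused whole. The fingers move at their own pace and stop on an object; "force" is the grip in N (left out, the last holds). Time passes only in rows, so rows that do not move let the fingers close. It gives the time, the measured TCP pose, the force, the opening and the grip force at its end, in the units of the state.
- bot.observe(): the state, without advancing time (a new reading comes with each control period).
- bot.grab_frame(name): name is "scene" or "top" or "wrist"; returns a dict with "img" (480x640x3 uint8, red, green, blue), "vfov" (degrees; the focal length in pixels is half the picture's height over the tangent of half this angle, whatever the lens; pixels are square), "cx", "cy" (the principal point, pixels), "distortion" ([k1, k2, p1, p2, k3] as OpenCV has them; the pictures are not rectified), "view" (4x4, takes a point from world to camera coordinates). Camera axes: x right, y up, looking along -z (the intrinsics and any distortion apply to the point x, -y, -z); pixel columns grow to the right and rows downward; lengths in m; the calibration is good to about 2 mm. A picture is of the moment at which its call begins. There is no depth.
- bot.job_done(): hands the job in; it is judged then, once.
Trained networks look in the newest picture that a camera, given by its name, has taken for a name from the list of things; names that differ only in an ending like _2 or _b are one class to them, and where a whole thing is asked for, a point or a joint stands for the part that bears it (a point fixed in the world has none). Each returns a list of dicts, best first, with "score" (0 to 1); they miss things now and then, are a little off and sometimes report something else, mostly with a low value. They report only what shows in the picture. A call takes as long as a camera call. They do not tell look-alikes from the thing itself.
- bot.find_in(camera, query): "position" ([x, y, z] in m, in world coordinates, good to about 4 mm: the middle of the surface that is visible of it).
The state is a dict: "clock": time; "qpos": joint angles; "qd": joint speeds; "joint_efforts": joint torques, N m; "position": TCP position; "tool_rot": TCP orientation; "force": force on the tool from outside, world axes, zero at the start; "moment": the same for the moment, N m; "grip_width": finger opening in m; "finger_force": force on a finger pad.
Only numpy, scipy, OpenCV 4.12 (cv2) and the standard library are available. Lean on these libraries where they do the work, as an engineer would, in place of code of your own. Each camera call takes 0.05 s, during which the arm holds its last target. There are 200 camera calls.

### The job

Clamp the specimen block for the microscope: take the red-handled drift from its black pad and, with its white face, gently tap or press the orange wedge down into the clamp's slot until the wedge stops going forward and the specimen is held tight, without hammering on so hard that the specimen cracks. Then stand the drift upright back on its pad and let go. Do not touch the wedge or the specimen with the gripper, and leave the oil bottle, slide box and eyepiece where they are.

Things in the scene. Friction and masses are not known exactly. Their poses are not given: they have to be found in the camera images.
- clamp: specimen clamp, fixed to the bench, at another place and yaw each time. Blue base plate 200 x 84 x 12 mm; origin on the bench, 5 mm to +x of the plate's centre; x is the clamping direction, z up. Along +x: dark steel wall with two cheeks (the wedge slot), sliding aluminium jaw (top 73 mm above the bench), specimen, steel back stop on a rubber cushion (top 58), blue end post (top 64)
- slot_mouth (a point): middle of the wedge slot at the level of the tops of wall and cheeks, 74 mm above the bench. Once the jaw presses the specimen on the cushioned back stop, the wedge's resistance climbs by several N per mm until it no longer moves under a measured push or slow tap (under 30 mm/s) of 12 to 20 N: then it is tight and stays by friction. Faster blows or pushes over 40 N crack the specimen
- wedge_top (a point): centre of the flat top (32 x 30 mm) of the orange wedge: 75 mm tall, 10 mm thick at its tip, taper 1 in 4, 80 g, upright in the slot with its top 58 mm above the slot's mouth at the start; it goes straight down, against about 3 to 7 N, some 8 to 36 mm further before the specimen is gripped (the back stop is screwed elsewhere each time); its top then still stands 15 mm or more above the mouth
- specimen_center (a point): centre of the specimen, a green resin block 32 x 32 x 40 mm with a steel disc in its top, 70 g, standing loose on the clamp's plate (12 mm above the bench), with a little play towards the jaw and towards the back stop
- drift_center (a point): centre (half-way up) of the drift, the tapping tool: an upright turned piece 104 mm tall, about 160 g, with a white foot (diameter 44, 18 mm tall, its underside is the tapping face, 52 mm below this point) and above it a red round handle (diameter 28 mm, 86 mm tall, the top 52 mm above this point). Its own z axis points up the handle
- pad_top (a point): centre of the top face of the drift's round black rubber pad (diameter 90 mm, 4 mm thick, fixed), on which the drift stands at the start; it is on the robot's left or right
- oil_bottle: amber oil bottle with black cap, diameter 34, 75 mm tall; origin under its centre; bystander
- slide_box: blue slide box with grey lid, 52 x 92 x 36 mm; origin under its centre; bystander
- eyepiece: black eyepiece standing on its narrow end, diameter 42, 48 mm tall; origin under its centre; bystander
There are look-alikes about, which are no part of the job. Several things look just like the part that bears drift_center: the one meant starts nearest to the robot's base.

How it is judged:
By the outcome, as a careful person would: the job done as asked, in the order asked, and still so for the second after the job is handed in, with the robot touching nothing.
It also fails if it takes over 58 s, if anything falls off the work surface, if the arm or the gripper's body presses on something with over 40 N, if the wrist force passes 120 N, or if a joint passes its speed limit or range.

## Working session

There is one attempt and no reset: what is moved stays moved. The work goes in short steps, Python scripts to look and compute and a tool call to move; the robot and the scene stay as the last step left them, time stands still between calls to the robot, and variables do not carry over. Pictures are saved under pics/ and viewed, at most 10 in all, crops included, and the job is handed in when it is done.

Besides the shell and the picture viewer there is one more tool, called after "Call:" as name(argument=value, ...), one argument or row to a line, values as JSON. apply_moves: Moves the arm, as the interface text tells. Its arguments: {"type":"object","properties":{"claw":{"type":"array"},"xyz":{"type":"array"},"twist":{"type":"array"},"force":{"type":"number"}},"required":["claw","xyz","twist"]}

```bash
mkdir -p pics; cat > h.py <<'E'
import numpy as np, cv2
from workcell import bot
def save(cam,fn):
    f=bot.grab_frame(cam); cv2.imwrite('pics/'+fn,f['img'][:,:,::-1]); return f
def K(f):
    fl=240/np.tan(np.radians(f['vfov'])/2); return np.array([[fl,0,f['cx']],[0,fl,f['cy']],[0,0,1.]])
def ray(f,uv,z):
    p=cv2.undistortPoints(np.array([[uv]],float),K(f),np.array(f['distortion'],float))[0,0]
    V=np.array(f['view']); R=V[:3,:3]; c=-R.T@V[:3,3]; d=R.T@np.array([p[0],-p[1],-1])
    return c+d*(z-c[2])/d[2]
def proj(f,P):
    V=np.array(f['view']); q=V[:3,:3]@np.array(P)+V[:3,3]
    return cv2.projectPoints(np.array([[q[0],-q[1],-q[2]]]),np.zeros(3),np.zeros(3),K(f),np.array(f['distortion'],float))[0][0,0]
E
python3 - <<'E'
from h import *
for c in ['top','scene']:
    f=save(c,c+'1.png')
    for q in ['clamp','slot_mouth','wedge_top','specimen_center','drift_center','pad_top','oil_bottle','slide_box','eyepiece']:
        print(c,q,[(np.round(d['position'],3).tolist(),round(d['score'],2)) for d in bot.find_in(c,q)][:5])
s=bot.observe();print({k:np.round(v,3).tolist() for k,v in s.items()})
E
```

```text
top clamp [([0.558, 0.015, 0.011], 0.78)]
top slot_mouth [([0.557, 0.005, 0.012], 0.92), ([0.497, 0.014, 0.132], 0.35)]
top wedge_top [([0.496, 0.014, 0.134], 0.53), ([0.488, 0.25, 0.042], 0.19)]
top specimen_center [([0.558, 0.012, 0.013], 0.41), ([0.528, -0.291, 0.003], 0.36)]
top drift_center [([0.501, -0.271, 0.06], 0.74), ([0.529, -0.38, 0.054], 0.74), ([0.623, -0.325, 0.054], 0.68), ([0.62, -0.245, 0.06], 0.59)]
top pad_top [([0.527, -0.293, -0.0], 0.91)]
top oil_bottle [([0.72, 0.256, 0.05], 0.73)]
top slide_box [([0.719, -0.292, 0.031], 0.59)]
top eyepiece [([0.485, 0.249, 0.043], 0.97)]
scene clamp [([0.572, 0.032, 0.014], 0.71)]
scene slot_mouth [([0.569, 0.036, 0.011], 0.64)]
scene wedge_top [([0.501, 0.02, 0.126], 0.61)]
scene specimen_center [([0.535, 0.016, 0.049], 0.63)]
scene drift_center [([0.639, -0.323, 0.049], 0.97), ([0.511, -0.272, 0.053], 0.87), ([0.642, -0.241, 0.048], 0.57)]
scene pad_top [([0.532, -0.287, -0.001], 0.63)]
scene oil_bottle [([0.734, 0.262, 0.044], 0.58), ([0.73, -0.277, 0.037], 0.26)]
scene slide_box []
scene eyepiece [([0.5, 0.253, 0.048], 0.7)]
{'clock': 1.0, 'qpos': [-1.36, 0.521, -0.036, 1.6, 0.021, 1.021, -0.113], 'qd': [-0.001, -0.001, 0.001, -0.0, 0.002, -0.0, 0.001], 'joint_efforts': [0.002, -92.684, 1.979, -37.025, 0.018, 0.002, -0.0], 'position': [0.173, 0.6, 0.231], 'tool_rot': [-3.142, 0.0, 2.861], 'force': [0.281, -0.389, -0.789], 'moment': [-0.02, 0.015, 0.003], 'finger_force': 0.0, 'grip_width': 0.086}
```

View pics/top1.png

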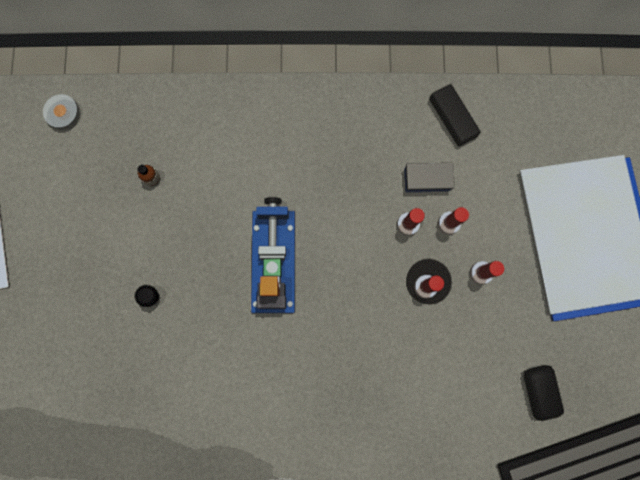

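View pics/scene1.png

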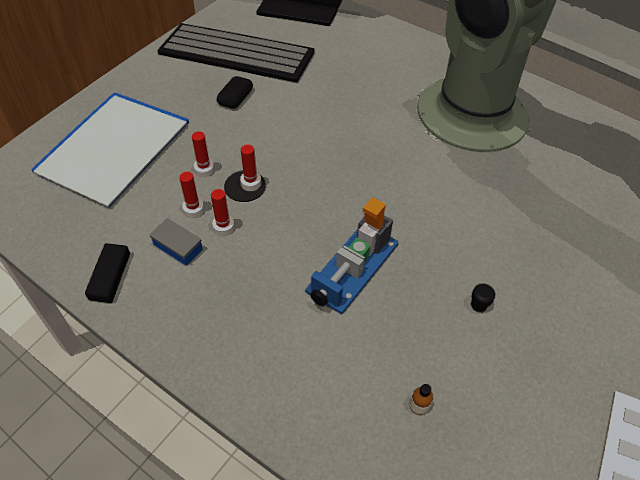

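The top view shows the drift's handle top at (436,284), on the pad at (429,281). The orange wedge top is at (269,287), and the clamp plate spans (252..295, 211..313). The scene view agrees: the drift on the pad at (248,170) is the nearest to the base.

```bash
cat >> h.py <<'E'
def rot(s): 
    from scipy.spatial.transform import Rotation as Ro
    return Ro.from_euler('xyz',s['tool_rot']).as_matrix()
def blobs(img,kind):
    hsv=cv2.cvtColor(img,cv2.COLOR_RGB2HSV); H,S,V=cv2.split(hsv)
    m={'red':((H<5)|(H>174))&(S>150)&(V>60),'orange':(H>8)&(H<20)&(S>150)&(V>60)}[kind]
    n,l,st,c=cv2.connectedComponentsWithStats(m.astype(np.uint8))
    return [(st[i].tolist(),c[i]) for i in range(1,n) if st[i][4]>40],l,hsv
def tool_delta(s,d): return np.round(rot(s).T@np.array(d),4)
E
python3 - <<'E'
from h import *
f=bot.grab_frame('top')
for k in ['red','orange']:
    print(k,[(b[0],b[1].round(1).tolist()) for b in blobs(f['img'],k)[0]])
print('handle',ray(f,(437,283.5),.108),'foot',ray(f,(427.5,287),.022),'pad',ray(f,(429,281.5),.004))
print('wedge',ray(f,(269,287),.132))
for uv in [(252,211),(294.5,211),(251,313),(295,312.5)]: print(ray(f,uv,.012))
V=f['view'];print(-V[:3,:3].T@V[:3,3])
s=bot.observe()
print(tool_delta(s,np.array([.5,.2,.26])-s['position']))
cv2.imwrite('pics/c1.png',cv2.resize(f['img'][200:320,230:470,::-1],None,fx=3,fy=3,interpolation=cv2.INTER_CUBIC))
E
```

```text
red [([409, 209, 15, 15, 170], [416.1, 215.5]), ([454, 208, 15, 15, 166], [460.6, 214.6]), ([489, 262, 15, 14, 173], [495.9, 268.2]), ([428, 275, 16, 16, 204], [435.8, 282.9])]
orange [([139, 165, 15, 15, 112], [147.4, 173.5]), ([260, 277, 19, 19, 332], [268.7, 286.3])]
handle [ 0.50316279 -0.28142463  0.108     ] foot [ 0.50207646 -0.28186471  0.022     ] pad [ 0.51385723 -0.28884061  0.004     ]
wedge [0.49677098 0.01529767 0.132     ]
[0.65337411 0.05770281 0.012     ]
[ 0.653144   -0.02597908  0.012     ]
[0.45413454 0.0574864  0.012     ]
[ 0.45484617 -0.02702039  0.012     ]
[ 0.43631595 -0.05155497  1.14565012]
[-0.425  -0.2942 -0.0287]
```

View pics/c1.png

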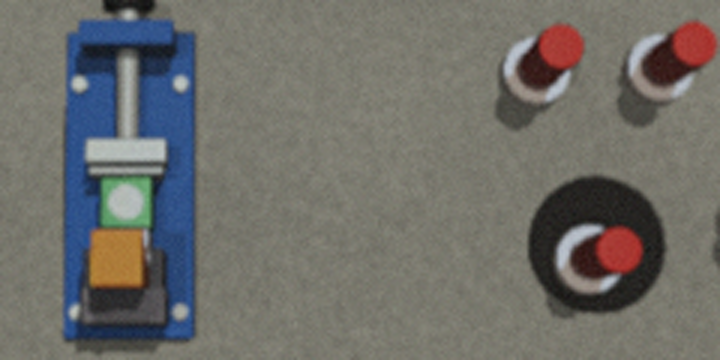

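The crop confirms it. The drift top is at crop (621,250), a bit off the pad's centre, and the clamp's yaw is about 0 with the wedge on its midline. Moving over.

Call:
apply_moves(
  claw=[0.085, 0.085, 0.085, 0.085, 0.085, 0.085, 0.085, 0.085, 0.085, 0.085, 0.085, 0.085],
  xyz=[
    [-0.0355, -0.0245, -0.0025],
    [-0.0355, -0.0245, -0.0025],
    [-0.0355, -0.0245, -0.0025],
    [-0.0355, -0.0245, -0.0025],
    [-0.0355, -0.0245, -0.0025],
    [-0.0355, -0.0245, -0.0025],
    [-0.0355, -0.0245, -0.0025],
    [-0.0355, -0.0245, -0.0025],
    [-0.0355, -0.0245, -0.0025],
    [-0.0355, -0.0245, -0.0025],
    [-0.0355, -0.0245, -0.0025],
    [-0.0355, -0.0245, -0.0025],
  ],
  twist=[
    [0, 0, 0],
    [0, 0, 0],
    [0, 0, 0],
    [0, 0, 0],
    [0, 0, 0],
    [0, 0, 0],
    [0, 0, 0],
    [0, 0, 0],
    [0, 0, 0],
    [0, 0, 0],
    [0, 0, 0],
    [0, 0, 0],
  ],
)

```text
clock: 2.25
position: [0.502, 0.1985, 0.2617]
tool_rot: [3.141, 0.0, 2.861]
force: [0.3, 1.7, -0.5]
grip_width: 0.0849
finger_force: 0.0
```

Call:
apply_moves(
  claw=[0.085, 0.085, 0.085, 0.085, 0.085, 0.085, 0.085, 0.085, 0.085, 0.085, 0.085, 0.085, 0.085, 0.085, 0.085, 0.085],
  xyz=[
    [-0.012, -0.042, 0],
    [-0.012, -0.042, 0],
    [-0.012, -0.042, 0],
    [-0.012, -0.042, 0],
    [-0.012, -0.042, 0],
    [-0.012, -0.042, 0],
    [-0.012, -0.042, 0],
    [-0.012, -0.042, 0],
    [-0.012, -0.042, 0],
    [-0.012, -0.042, 0],
    [-0.012, -0.042, 0],
    [0, 0, 0],
    [0, 0, 0],
    [0, 0, 0],
    [0, 0, 0],
    [0, 0, 0],
  ],
  twist=[
    [0, 0, 0],
    [0, 0, 0],
    [0, 0, 0],
    [0, 0, 0],
    [0, 0, 0],
    [0, 0, 0],
    [0, 0, 0],
    [0, 0, 0],
    [0, 0, 0],
    [0, 0, 0],
    [0, 0, 0],
    [0, 0, 0.115],
    [0, 0, 0.115],
    [0, 0, 0.115],
    [0, 0, 0.115],
    [0, 0, 0],
  ],
)

```text
clock: 3.85
position: [0.4999, -0.2804, 0.2613]
tool_rot: [-3.141, 0.0, 2.399]
force: [0.5, 0.9, -0.1]
grip_width: 0.085
finger_force: 0.0
```

```bash
python3 - <<'E'
from h import *
f=save('wrist','w1.png')
for b in blobs(f['img'],'red')[0]: print(b[0],b[1].round(1).tolist(), ray(f,b[1],.108))
s=bot.observe();print({k:np.round(v,4).tolist() for k,v in s.items()})
E
```

```text
[304, 186, 35, 49, 1307] [320.6, 210.9] [ 0.49833553 -0.2769326   0.108     ]
[406, 248, 17, 12, 42] [412.9, 251.5] [ 0.57524041 -0.24397555  0.108     ]
[409, 253, 48, 51, 1473] [432.0, 279.4] [ 0.6061633  -0.24751827  0.108     ]
[234, 274, 38, 58, 1462] [253.7, 303.4] [ 0.51997804 -0.37483247  0.108     ]
[351, 296, 19, 9, 49] [359.7, 298.1] [ 0.57788181 -0.30408229  0.108     ]
[352, 302, 34, 60, 1448] [367.5, 332.1] [ 0.60806028 -0.32078265  0.108     ]
{'clock': 3.9, 'qpos': [0.1214, 0.4327, 0.3989, 1.7216, -0.1914, 1.0257, 1.4196], 'qd': [0.01, -0.0023, -0.0151, -0.0007, 0.007, -0.0009, 0.0427], 'joint_efforts': [-0.3947, -77.7938, 9.9817, -36.4223, -0.1773, 0.0132, -1.6313], 'position': [0.4999, -0.2804, 0.2613], 'tool_rot': [-3.1414, 0.0, 2.4034], 'force': [0.8627, -0.0088, 0.593], 'moment': [-0.0088, -0.0063, 0.0204], 'finger_force': 0.0, 'grip_width': 0.0849}
```

View pics/w1.png

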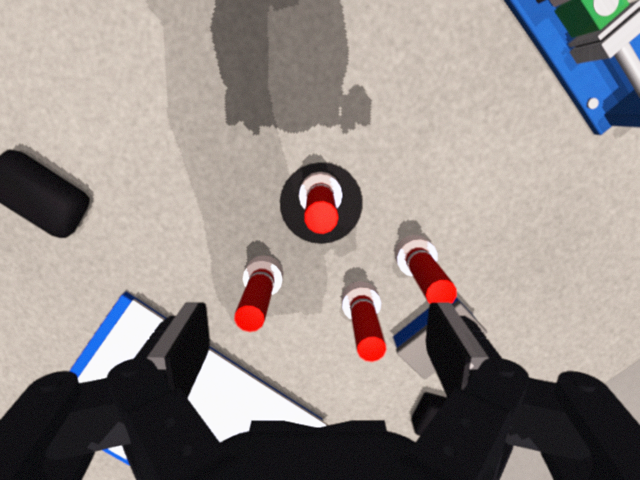

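The wrist view shows the handle top at (321,217), the foot at (320,190) and the pad at (321,203).

```bash
python3 - <<'E'
from h import *
f=bot.grab_frame('wrist'); s=bot.observe()
print('top',ray(f,(321,217),.108),'pad',ray(f,(321,202.5),.004),'foot top',ray(f,(320,190.5),.022))
p=s['position']; print('axis',proj(f,[p[0],p[1],.108]),proj(f,[p[0],p[1],p[2]]))
t=np.array([.5027,-.2815,.055]); print(tool_delta(s,t-p))
E
```

```text
top [ 0.50227164 -0.27998906  0.108     ] pad [ 0.51177181 -0.28722453  0.004     ] foot top [ 0.49870605 -0.277016    0.022     ]
axis [318.6114897  215.19336648] [319.94629029 309.49887331]
[-0.0028  0.0011  0.2063]
```

Call:
apply_moves(
  claw=[0.085, 0.085, 0.085, 0.085, 0.085, 0.085, 0.085, 0.085, 0.085, 0.0, 0.0, 0.0, 0.0, 0.0, 0.0, 0.0],
  xyz=[
    [-0.002, 0.0015, 0.02],
    [0, 0, 0.035],
    [0, 0, 0.035],
    [0, 0, 0.035],
    [0, 0, 0.03],
    [0, 0, 0.025],
    [0, 0, 0.016],
    [0, 0, 0.01],
    [0, 0, 0],
    [0, 0, 0],
    [0, 0, 0],
    [0, 0, 0],
    [0, 0, 0],
    [0, 0, 0],
    [0, 0, 0],
    [0, 0, 0],
  ],
  twist=[
    [0, 0, 0],
    [0, 0, 0],
    [0, 0, 0],
    [0, 0, 0],
    [0, 0, 0],
    [0, 0, 0],
    [0, 0, 0],
    [0, 0, 0],
    [0, 0, 0],
    [0, 0, 0],
    [0, 0, 0],
    [0, 0, 0],
    [0, 0, 0],
    [0, 0, 0],
    [0, 0, 0],
    [0, 0, 0],
  ],
  force=90,
)

```text
clock: 5.55
position: [0.5027, -0.2809, 0.056]
tool_rot: [3.141, 0.001, 2.401]
force: [-0.7, 0.4, 8.4]
grip_width: 0.0263
finger_force: 87.7
```

Call:
apply_moves(
  claw=[0.0, 0.0, 0.0, 0.0, 0.0, 0.0, 0.0, 0.0, 0.0, 0.0, 0.0, 0.0, 0.0, 0.0, 0.0, 0.0, 0.0],
  xyz=[
    [0, 0, -0.01],
    [0, 0, -0.025],
    [0, 0, -0.035],
    [0, 0, -0.035],
    [0, 0, -0.035],
    [0, 0, -0.03],
    [0.02, 0.021, 0],
    [0.0255, 0.027, 0],
    [0.0255, 0.027, 0],
    [0.0255, 0.027, 0],
    [0.0255, 0.027, 0],
    [0.0255, 0.027, 0],
    [0.0255, 0.027, 0],
    [0.02, 0.021, 0],
    [0.011, 0.011, 0],
    [0, 0, 0],
    [0, 0, 0],
  ],
  twist=[
    [0, 0, 0],
    [0, 0, 0],
    [0, 0, 0],
    [0, 0, 0],
    [0, 0, 0],
    [0, 0, 0],
    [0, 0, 0],
    [0, 0, 0],
    [0, 0, 0],
    [0, 0, 0],
    [0, 0, 0],
    [0, 0, 0],
    [0, 0, 0],
    [0, 0, 0],
    [0, 0, 0],
    [0, 0, 0],
    [0, 0, 0],
  ],
)

```text
clock: 7.25
position: [0.4968, 0.0151, 0.2257]
tool_rot: [3.142, 0.0, 2.401]
force: [0.8, -1.0, -1.2]
grip_width: 0.0262
finger_force: 88.5
```

```bash
python3 - <<'E'
from h import *
f=save('wrist','w2.png'); g=save('scene','s2.png')
cv2.imwrite('pics/s2c.png',cv2.resize(g['img'][80:320,250:450,::-1],None,fx=2.5,fy=2.5))
s=bot.observe();print({k:np.round(v,4).tolist() for k,v in s.items() if k!='qd'})
print(np.mean([bot.observe()['force'] for _ in range(3)],0), tool_delta(s,np.array([.497,.0155,.212])-s['position']))
E
```

```text
{'clock': 7.35, 'qpos': [-0.4192, 0.3418, 0.3445, 1.9506, -0.1478, 0.8732, 0.8308], 'joint_efforts': [-1.0769, -66.8909, 6.0361, -33.6081, -0.0101, 0.0184, -0.0037], 'position': [0.4968, 0.0145, 0.2256], 'tool_rot': [-3.1415, 0.0003, 2.3995], 'force': [-0.0978, 1.0665, -2.0507], 'moment': [-0.0251, 0.0002, -0.0123], 'finger_force': 88.5423, 'grip_width': 0.0259}
[-0.09779943  1.06648554 -2.05070477] [0.0006 0.0009 0.0136]
```

View pics/w2.png

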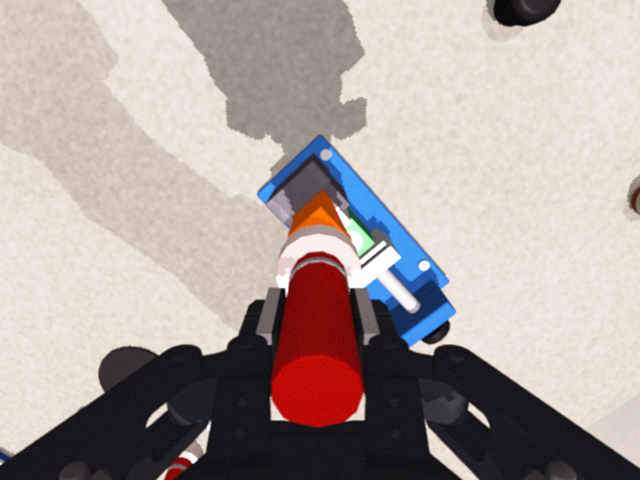

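View pics/s2c.png

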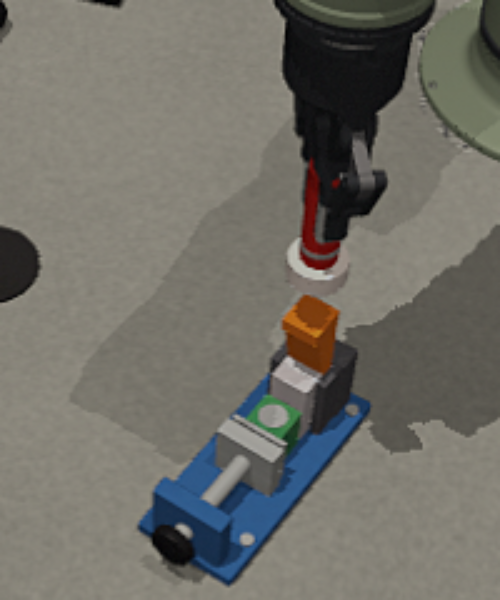

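The foot is over the wedge, centred near (320,240) in the wrist view, with about 42 mm of gap. The drift is upright. I'm approaching, then pressing slowly.

Call:
apply_moves(
  claw=[0, 0, 0, 0, 0, 0, 0, 0, 0],
  xyz=[
    [0.0005, 0.0005, 0.012],
    [0, 0, 0.015],
    [0, 0, 0.005],
    [0, 0, 0.002],
    [0, 0, 0.002],
    [0, 0, 0.002],
    [0, 0, 0.002],
    [0, 0, 0.002],
    [0, 0, 0.002],
  ],
  twist=[
    [0, 0, 0],
    [0, 0, 0],
    [0, 0, 0],
    [0, 0, 0],
    [0, 0, 0],
    [0, 0, 0],
    [0, 0, 0],
    [0, 0, 0],
    [0, 0, 0],
  ],
)

```text
clock: 8.25
position: [0.497, 0.0163, 0.1814]
tool_rot: [3.141, 0.0, 2.401]
force: [-0.3, 0.7, 1.2]
grip_width: 0.0261
finger_force: 88.6
```

Call:
apply_moves(
  claw=[0, 0, 0, 0],
  xyz=[
    [0, 0, 0.0015],
    [0, 0, 0.0015],
    [0, 0, 0.0015],
    [0, 0, 0.0015],
  ],
  twist=[
    [0, 0, 0],
    [0, 0, 0],
    [0, 0, 0],
    [0, 0, 0],
  ],
)

```text
clock: 8.65
position: [0.4969, 0.0163, 0.1752]
tool_rot: [3.141, 0.0, 2.401]
force: [0.7, -0.2, 1.9]
grip_width: 0.0263
finger_force: 88.7
```

Call:
apply_moves(
  claw=[0, 0],
  xyz=[
    [0, 0, 0.0015],
    [0, 0, 0.0015],
  ],
  twist=[
    [0, 0, 0],
    [0, 0, 0],
  ],
)

```text
clock: 8.85
position: [0.4969, 0.0163, 0.1722]
tool_rot: [3.141, 0.0, 2.401]
force: [0.7, -0.1, 1.3]
grip_width: 0.0263
finger_force: 88.7
```

Call:
apply_moves(
  claw=[0, 0],
  xyz=[
    [0, 0, 0.0015],
    [0, 0, 0.001],
  ],
  twist=[
    [0, 0, 0],
    [0, 0, 0],
  ],
)

```text
clock: 9.05
position: [0.497, 0.0163, 0.1697]
tool_rot: [3.142, 0.0, 2.401]
force: [0.6, 0.8, 3.8]
grip_width: 0.0259
finger_force: 88.8
```

Call:
apply_moves(
  claw=[0, 0],
  xyz=[
    [0, 0, 0.001],
    [0, 0, 0.001],
  ],
  twist=[
    [0, 0, 0],
    [0, 0, 0],
  ],
)

```text
clock: 9.25
position: [0.4972, 0.0162, 0.1682]
tool_rot: [3.141, 0.0, 2.401]
force: [-1.5, -0.1, 16.5]
grip_width: 0.0262
finger_force: 90.2
```

Call:
apply_moves(
  claw=[0, 0],
  xyz=[
    [0, 0, 0.001],
    [0, 0, 0.001],
  ],
  twist=[
    [0, 0, 0],
    [0, 0, 0],
  ],
)

```text
clock: 9.45
position: [0.4974, 0.0161, 0.1668]
tool_rot: [3.14, 0.001, 2.4]
force: [-5.4, -1.4, 30.0]
grip_width: 0.0259
finger_force: 91.8
```

Call:
apply_moves(
  claw=[0, 0],
  xyz=[
    [0, 0, 0.001],
    [0, 0, 0.001],
  ],
  twist=[
    [0, 0, 0],
    [0, 0, 0],
  ],
)

```text
clock: 9.65
position: [0.4976, 0.0161, 0.1653]
tool_rot: [3.14, 0.001, 2.4]
force: [-7.5, -2.0, 43.9]
grip_width: 0.0262
finger_force: 93.2
```

My mistake: I queued three presses in one batch, so I couldn't stop when the force climbed. The last one read 43.9 N, over the 40 N limit. I'm backing off to check the specimen.

Call:
apply_moves(
  claw=[0, 0, 0, 0, 0, 0, 0],
  xyz=[
    [0, 0, -0.002],
    [0, 0, -0.002],
    [0, 0, -0.002],
    [0, 0, -0.01],
    [0, 0, -0.02],
    [0, 0, -0.03],
    [0, 0, 0],
  ],
  twist=[
    [0, 0, 0],
    [0, 0, 0],
    [0, 0, 0],
    [0, 0, 0],
    [0, 0, 0],
    [0, 0, 0],
    [0, 0, 0],
  ],
)

```text
clock: 10.35
position: [0.4983, 0.0162, 0.2332]
tool_rot: [3.138, 0.003, 2.4]
force: [0.5, -0.0, -2.7]
grip_width: 0.0263
finger_force: 88.8
```

```bash
python3 - <<'E'
from h import *
f=bot.grab_frame('wrist'); g=save('scene','s3.png')
a=cv2.resize(g['img'][150:320,290:410,::-1],None,fx=3,fy=3,interpolation=cv2.INTER_CUBIC)
b=cv2.resize(f['img'][120:350,240:460,::-1],(a.shape[1],a.shape[0]))
cv2.imwrite('pics/s3c.png',np.hstack([a,b]))
print(np.round(bot.observe()['force'],2),bot.observe()['position'])
for c in ['scene']: print([(np.round(d['position'],3).tolist(),round(d['score'],2)) for q in ['wedge_top','specimen_center'] for d in bot.find_in(c,q)])
E
```

```text
[ 0.13 -0.07 -1.54] [0.49697206 0.01639616 0.23032166]
[([0.502, 0.022, 0.114], 0.92), ([0.536, 0.014, 0.049], 0.73)]
```

View pics/s3c.png

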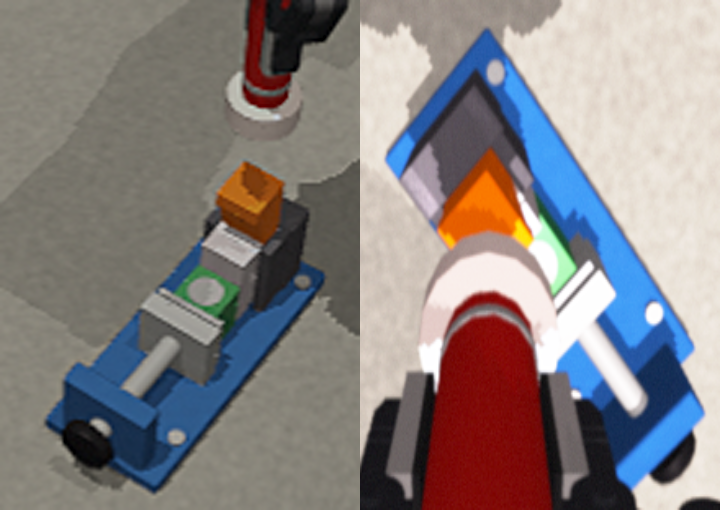

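The specimen shows whole in both views: green block at crop (208,290), no crack line, with jaw and stop against it. The wedge is lower. A soft re-press will confirm it's tight, one small step per call this time.

Call:
apply_moves(
  claw=[0, 0, 0, 0, 0, 0, 0, 0],
  xyz=[
    [0, 0, 0.02],
    [0, 0, 0.02],
    [0, 0, 0.01],
    [0, 0, 0.005],
    [0, 0, 0.002],
    [0, 0, 0.002],
    [0, 0, 0.002],
    [0, 0, 0.001],
  ],
  twist=[
    [0, 0, 0],
    [0, 0, 0],
    [0, 0, 0],
    [0, 0, 0],
    [0, 0, 0],
    [0, 0, 0],
    [0, 0, 0],
    [0, 0, 0],
  ],
)

```text
clock: 11.35
position: [0.497, 0.0163, 0.168]
tool_rot: [3.141, 0.0, 2.401]
force: [0.0, -0.2, -1.4]
grip_width: 0.0265
finger_force: 88.8
```

Call:
apply_moves(
  claw=[0, 0],
  xyz=[
    [0, 0, 0.001],
    [0, 0, 0.0005],
  ],
  twist=[
    [0, 0, 0],
    [0, 0, 0],
  ],
)

```text
clock: 11.55
position: [0.4969, 0.0163, 0.1664]
tool_rot: [3.141, 0.0, 2.401]
force: [0.0, -0.0, -1.9]
grip_width: 0.0262
finger_force: 88.8
```

Call:
apply_moves(
  claw=[0, 0],
  xyz=[
    [0, 0, 0.001],
    [0, 0, 0.0005],
  ],
  twist=[
    [0, 0, 0],
    [0, 0, 0],
  ],
)

```text
clock: 11.75
position: [0.4973, 0.0161, 0.1654]
tool_rot: [3.141, 0.001, 2.401]
force: [-3.9, -1.2, 20.8]
grip_width: 0.0262
finger_force: 91.0
```

Force rose to 20.8 N at the same depth as before (z 0.1654 against 0.1653), so the wedge no longer moves and is tight. Returning the drift.

Call:
apply_moves(
  claw=[0, 0, 0, 0, 0, 0, 0, 0, 0, 0, 0, 0, 0, 0, 0, 0, 0],
  xyz=[
    [0, 0, -0.002],
    [0, 0, -0.003],
    [0, 0, -0.015],
    [0, 0, -0.025],
    [0, 0, -0.02],
    [-0.015, -0.015, 0],
    [-0.026, -0.026, 0],
    [-0.026, -0.026, 0],
    [-0.026, -0.026, 0],
    [-0.026, -0.026, 0],
    [-0.026, -0.026, 0],
    [-0.026, -0.026, 0],
    [-0.026, -0.026, 0],
    [-0.012, -0.01, 0],
    [-0.0065, -0.006, 0],
    [0, 0, 0],
    [0, 0, 0],
  ],
  twist=[
    [0, 0, 0],
    [0, 0, 0],
    [0, 0, 0],
    [0, 0, 0],
    [0, 0, 0],
    [0, 0, 0],
    [0, 0, 0],
    [0, 0, 0],
    [0, 0, 0],
    [0, 0, 0],
    [0, 0, 0],
    [0, 0, 0],
    [0, 0, 0],
    [0, 0, 0],
    [0, 0, 0],
    [0, 0, 0],
    [0, 0, 0],
  ],
)

```text
clock: 13.45
position: [0.5123, -0.285, 0.2297]
tool_rot: [3.141, -0.001, 2.402]
force: [-0.6, 0.3, -1.6]
grip_width: 0.0265
finger_force: 88.8
```

Call:
apply_moves(
  claw=[0, 0, 0, 0, 0, 0, 0, 0, 0, 0],
  xyz=[
    [-0.0015, -0.0015, 0.02],
    [0, 0, 0.035],
    [0, 0, 0.035],
    [0, 0, 0.035],
    [0, 0, 0.025],
    [0, 0, 0.012],
    [0, 0, 0.005],
    [0, 0, 0.003],
    [0, 0, 0.001],
    [0, 0, 0],
  ],
  twist=[
    [0, 0, 0],
    [0, 0, 0],
    [0, 0, 0],
    [0, 0, 0],
    [0, 0, 0],
    [0, 0, 0],
    [0, 0, 0],
    [0, 0, 0],
    [0, 0, 0],
    [0, 0, 0],
  ],
)

```text
clock: 14.45
position: [0.5127, -0.2886, 0.0596]
tool_rot: [3.141, 0.001, 2.401]
force: [-0.4, 0.7, -2.0]
grip_width: 0.0266
finger_force: 88.8
```

Call:
apply_moves(
  claw=[0, 0, 0],
  xyz=[
    [0, 0, 0.0015],
    [0, 0, 0.001],
    [0, 0, 0],
  ],
  twist=[
    [0, 0, 0],
    [0, 0, 0],
    [0, 0, 0],
  ],
)

```text
clock: 14.75
position: [0.5122, -0.2885, 0.0564]
tool_rot: [3.142, 0.0, 2.401]
force: [-0.8, 0.3, -1.8]
grip_width: 0.0261
finger_force: 88.8
```

Call:
apply_moves(
  claw=[0, 0],
  xyz=[
    [0, 0, 0.0007],
    [0, 0, 0],
  ],
  twist=[
    [0, 0, 0],
    [0, 0, 0],
  ],
)

```text
clock: 14.95
position: [0.5124, -0.2886, 0.056]
tool_rot: [3.141, 0.0, 2.401]
force: [-1.5, 0.6, 5.1]
grip_width: 0.0264
finger_force: 90.0
```

Call:
apply_moves(
  claw=[0.03, 0.035, 0.045, 0.06, 0.075, 0.075, 0.075, 0.075, 0.075, 0.075, 0.075, 0.075, 0.075, 0.075, 0.075],
  xyz=[
    [0, 0, 0],
    [0, 0, 0],
    [0, 0, 0],
    [0, 0, 0],
    [0, 0, 0],
    [0, 0, 0],
    [0, 0, 0],
    [0, 0, -0.01],
    [0, 0, -0.03],
    [0, 0, -0.04],
    [0, 0, -0.04],
    [0, 0, -0.04],
    [0, 0, -0.03],
    [0, 0, 0],
    [0, 0, 0],
  ],
  twist=[
    [0, 0, 0],
    [0, 0, 0],
    [0, 0, 0],
    [0, 0, 0],
    [0, 0, 0],
    [0, 0, 0],
    [0, 0, 0],
    [0, 0, 0],
    [0, 0, 0],
    [0, 0, 0],
    [0, 0, 0],
    [0, 0, 0],
    [0, 0, 0],
    [0, 0, 0],
    [0, 0, 0],
  ],
)

```text
clock: 16.45
position: [0.5123, -0.2884, 0.2464]
tool_rot: [3.141, 0.001, 2.401]
force: [-0.0, 0.1, -0.4]
grip_width: 0.075
finger_force: 0.0
```

```bash
python3 - <<'E'
from h import *
g=save('scene','s4.png'); t=bot.grab_frame('top')
a=cv2.resize(g['img'][100:330,150:420,::-1],(400,340)); b=cv2.resize(t['img'][190:320,240:393+70,::-1],(400,233))
b=cv2.copyMakeBorder(b,0,107,0,0,cv2.BORDER_CONSTANT)
cv2.imwrite('pics/s4c.png',np.hstack([a,b]))
print(np.round(bot.observe()['force'],2))
E
```

```text
[0.89 0.21 0.34]
```

View pics/s4c.png

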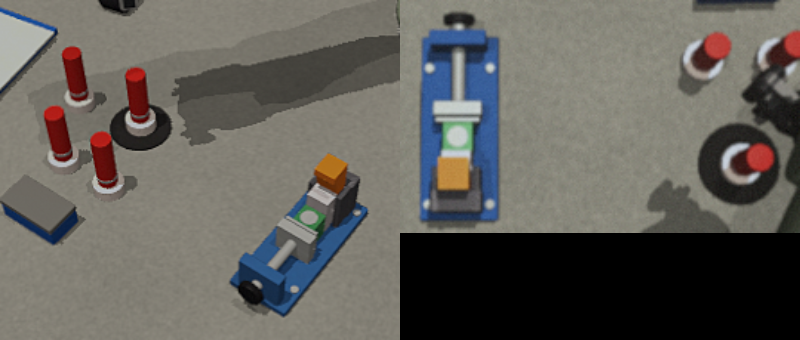

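The drift stands upright at the pad's centre (crop (140,110)). The wedge is in, the specimen shows no visible crack, and the gripper is clear of everything.

```bash
python3 -c "
from workcell import bot
print(bot.job_done())"
```

```text
the job is handed in; nothing more can be done
None
```

The wedge is pressed in and the drift is back upright on its pad, but one press peaked at about 44 N, over the 40 N limit; the specimen shows no visible crack, and a re-press to about 21 N didn't move the wedge, though I can't rule out hidden damage.

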